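# Tuck the copper flashing under the bottom shingles and hold it down

### The arm

A 6-joint arm with a two-finger parallel gripper is mounted at the origin on the work surface. World frame = base frame: x ahead of the robot, y to its left, z up, the work surface at z = 0. Lengths are in m, angles in rad, forces in N, time in s.
With the tool pointing down it reaches from about 0.35 to 0.85 m from the base axis. Payload 8.1 kg.
Tool frame: the origin (TCP) lies at the very end of the fingers, on their centre line; the grasp point (between the pads) lies 19 mm behind it; z points along the fingers, y is the direction in which the jaws open and shut (so a half turn about z gives the same grasp; the last joint's range is limited). The gripper opens to 93 mm and grips with 3 to 60 N. Pads are 15 mm wide; open, the fingers measure 128 mm over their backs; the gripper's body (75 mm by 188 mm) begins 65 mm behind the grasp point.
Start: joints at [-1.206, 0.13, 1.488, -0, 1.523, -0.085], TCP at [0.261, -0.54, 0.219] pointing down, gripper open.
Joint ranges: [-2.96, 2.96], [-0.89, 2.26], [0.02, 2.5], [-1.34, 4.48], [0, 2.73], [-2.66, 2.66]. Speed limits (rad/s): [2.39, 2.39, 2.79, 3.14, 3.14, 3.14].

### API

Orientations are given as a rotation vector (axis times angle).
In Python, from plant import * gives the robot as it stands.
- The arm moves only by the tool apply_moves, never from a script. Its argument "commands" is one flat list of numbers, 7 for each row, row after row: the shift along the world's x, y, z in cm, then the turn, a rotation vector about the world's x, y, z in rad, then the finger opening in cm, from 0 to 9.3. A call has 1 to 8 rows; each row shifts and turns the pose as measured when the row begins; what a row does not reach is not made up. A row lasts 1/8 s, in which the tool goes at most 62.5 mm and 10.7 degrees, less where a joint would pass 70% of its speed; a pose out of reach is approached as far as the arm can. A call with a gripper value outside its range is refused whole. The fingers move at their own pace and stop on an object; "squeeze" is the grip in N (left out, the last holds). Time passes only in rows, so rows that do not move let the fingers close. It gives the time, the measured TCP pose, the force and the opening at its end, in the units of the state.
- read_state(): the state, without advancing time (a new reading comes with each control period).
- read_camera(name): name is "side" or "top"; returns (picture, depth): 480x640x3 uint8, blue, green, red; 480x640 float32, m along the optical axis (not along the pixel's ray), 0 where there is no reading.
- camera_model(name): a dict with "intrinsics" (3x3 intrinsics, pixels), "R" (3x3) and "t" (3): a world point X has camera coordinates R X + t. Camera axes: x right, y down, z forward; pixel columns grow to the right and rows downward; lengths in m; the calibration is good to about 2 mm. A picture is of the moment at which its call begins. camera_model takes no time and is no camera call.
- close_job(): hands the job in, once; it reports no verdict.
Trained networks look in the newest picture that a camera, given by its name, has taken for a name from the list of things; names that differ only in an ending like _2 or _b are one class to them, and where a whole thing is asked for, a point or a joint stands for the part that bears it (a point fixed in the world has none). Each returns a list of dicts, best first, with "conf" (0 to 1); they miss things now and then, are a little off and sometimes report something else, mostly with a low value. They report only what shows in the picture. A call takes as long as a camera call. They do not tell look-alikes from the thing itself.
- find_in(query, camera): "point" ([x, y, z] in m, in the coordinates of the camera as it stood for that picture, good to about 4 mm: the middle of the surface that is visible of it).
- cut_out(query, camera): "mask" (480x640 bool, what is visible of it).
- spot_point(query, camera): "point" ([x, y, z] in m, in the coordinates of the camera as it stood for that picture, good to about 4 mm: a listed point, or the origin of a listed thing).
The state is a dict: "t": time; "q": joint angles; "dq": joint speeds; "joint_torque": joint torques, N m; "tool_pos": TCP position; "orientation": TCP orientation; "force": force on the tool from outside, world axes, zero at the start; "wrist_torque": the same for the moment, N m; "opening": finger opening in m.
Only numpy, scipy, OpenCV 4.12 (cv2) and the standard library are available. Lean on these libraries where they do the work, as an engineer would, in place of code of your own. Each camera call takes 0.05 s, during which the arm holds its last target. There are 200 camera calls.

### The job

Pick up the L-shaped copper flashing from the bench and slide the edge of its flat flange in under the bottom row of shingles on the little roof panel, without lifting the shingles, until its upstand is flush with the eaves edge of the roof board and its two ends are flush with the board's sides. Press it down firmly so that it lies flat on the board, and finish while you are still holding it pressed down there, ready for nailing. Leave the other things on the bench where they are.

Things in the scene. Friction and masses are not known exactly. Their poses are not given: they have to be found in the camera images.
- hem_mid (a point): Grip point of the flashing: centre of its hem, half-way along the length, 38 mm above the flange's underside and 4 mm in from the upstand's outer face. Axes of the flashing.
- heel (a point): Point on the flashing: outer bottom edge of its fold (outer face of the upstand, underside of the flange), half-way along. Axes of the flashing.
- toe (a point): Point on the flashing: free edge of its flange (the edge to tuck in), at the underside, half-way along; 78 mm from the heel along x.
- eaves (a point): Point on the roof panel: upper edge of the board's eaves end (the bare end towards the robot), half-way across. Axes of the roof panel.
- butt_line (a point): Point on the roof panel: lower end of the bottom row of three shingles, at their underside, half-way across; 47 mm from the eaves edge and 6.5 mm above the board. These shingles are level and 8 mm thick; the slot below them is 6.5 mm high and free for 94 mm inwards.
- shingle_left (a joint): Lift of the left shingle of the bottom row (rad): 0 lying in place; it is nailed 108 mm behind its lower end, and springs up there by 1 mm per 0.009 rad if pushed from below with about 0.7 N per mm.
- shingle_mid (a joint): Lift of the middle shingle of the bottom row (rad): 0 lying in place; it is nailed 108 mm behind its lower end, and springs up there by 1 mm per 0.009 rad if pushed from below with about 0.7 N per mm.
- shingle_right (a joint): Lift of the right shingle of the bottom row (rad): 0 lying in place; it is nailed 108 mm behind its lower end, and springs up there by 1 mm per 0.009 rad if pushed from below with about 0.7 N per mm.
- flashing: The copper flashing (loose, 0.13 to 0.25 kg): 2.5 mm sheet folded to an L, 220 mm long. Its flat flange, 78 mm deep, lies on the bench at the start; along one long edge an upstand rises 45 mm, its top 14 mm a flat hem 8 mm thick (folded to the flange's side), the place to grip. Origin: the heel point. x from the upstand across the flange to its free edge, y along the length, z up.
- roof: The roof panel (fixed): a board 220 mm wide and 275 mm deep, its top flat and level 42 mm above the bench, with lapped wooden shingles on it, tops at most 28 mm above the board. The first 47 mm of the board from its eaves end, towards the robot, is bare. Origin on the bench straight below the eaves point; x from the eaves into the panel, y across to the left, z up.
- gouge: Carving chisel with a wooden handle lying on the bench beyond the flashing, 235 mm long, up to 24 mm high; origin at the ferrule, at bench level. Not part of the job.
- spare_shingles: Small stack of spare shingles, 130 x 72 x 32 mm, lying beyond the chisel; origin at the centre of its underside. Not part of the job.
- mallet: Round turned carver's mallet standing on its head, 96 mm across and 245 mm tall, at one side; origin at the centre of its foot. Not part of the job.
- brush_jar: White jar with brushes, 76 mm across, 200 mm tall over the brushes, at one side; origin at the centre of its underside. Not part of the job.
- stone_box: Grey sharpening stone in a dark wooden block, 220 x 75 x 33 mm, at the left side; origin at the centre of its underside. Not part of the job.
- nail_tin: Round shallow tin of copper nails, 84 mm across, 26 mm high, at the right side; origin at the centre of its underside. Not part of the job.
- hammer: Small hammer lying between the robot and the work, 217 mm long, 24 mm high; origin at the middle of its handle, at bench level. Not part of the job.
Mind the look-alikes: they are no part of the job. There is more than one size of the flashing; the job needs the larger.

How it is judged:
On the way, in this order (a step that is already met when the one before it is completed fails the run):
1. the flashing is lifted off the bench in the gripper (height (world z) of heel above 0.02 m and contact force between the fingers and flashing above 1 N), for 0.1 s.
2. the free edge of the flange is at least 15 mm under the bottom shingles, close to the board (x of toe in the frame of eaves above 0.062 m and z of toe in the frame of eaves between -0.005 and 0.006 m and y of toe in the frame of eaves between -0.05 and 0.05 m), for 0.1 s.
At the end, for the whole second after the job is handed in: Upstand flush with the eaves edge within 7 mm, ends with the board sides within 8 mm, square within 0.05 rad, flange flat on the board (4 mm, 0.04 rad), its edge over 21 mm under the shingles, which lie in place (0.02 rad); the gripper holds it pressed on the board with over 5 N, at rest (x of heel in the frame of eaves between -0.007 and 0.007 m and y of heel in the frame of eaves between -0.008 and 0.008 m and z of heel in the frame of eaves between -0.004 and 0.004 m and z of toe in the frame of eaves between -0.004 and 0.004 m and x of toe in the frame of eaves above 0.068 m and angle between the x axis of heel and the x axis of eaves, either way round below 0.05 rad and angle between heel's own z axis and vertical below 0.04 rad and contact force between flashing and roof above 5 N and contact force between the fingers and flashing above 2 N and linear speed of flashing below 0.02 m/s and value of joint each of shingle_left, shingle_mid, shingle_right below 0.02 rad); the arm keeps its last pose, push and grip.
It fails at once if a shingle of the bottom row is lifted more than about 3 mm at its lower end (0.03 rad) (value of joint any of shingle_left, shingle_mid, shingle_right above 0.03 rad).
It fails at once if another thing on the bench is moved more than 20 mm (distance of any of gouge, spare_shingles, mallet, brush_jar, stone_box, nail_tin, hammer from where it was at the start of the episode above 0.02 m).
It also fails if it takes over 43 s, if anything falls off the work surface, if the arm or the gripper's body presses on something with over 40 N, if the wrist force passes 120 N, or if a joint passes its speed limit or range.

## Working session

There is one attempt and no reset: what is moved stays moved. The work goes in short steps, Python scripts to look and compute and a tool call to move; the robot and the scene stay as the last step left them, time stands still between calls to the robot, and variables do not carry over. Pictures are saved under pics/ and viewed, about 8 in all and at most 12, crops included, and the job is handed in when it is done.

Besides the shell and the picture viewer there is one more tool, called after "Emit:" as name(argument=value, ...) on one line, values as JSON. apply_moves: Moves the arm, as the interface text tells. Its arguments: {"type":"object","properties":{"commands":{"type":"array"},"squeeze":{"type":"number"}},"required":["commands"]}

```bash
ls; mkdir -p pics; cat > h.py <<'E'
from plant import *
import numpy as np, cv2
from scipy.spatial.transform import Rotation as Ro
def w(cam,p):
    m=camera_model(cam); return np.array(m["R"]).T@(np.array(p)-np.array(m["t"]))
def pix(cam,X):
    m=camera_model(cam); c=np.array(m["R"])@np.array(X)+np.array(m["t"]); u=np.array(m["intrinsics"])@c; return u[:2]/u[2]
def cloud(cam,D):
    m=camera_model(cam); K=np.array(m["intrinsics"]); v,u=np.mgrid[:480,:640]
    P=np.stack([(u-K[0,2])/K[0,0]*D,(v-K[1,2])/K[1,1]*D,D],-1)
    return (P-np.array(m["t"]))@np.array(m["R"])
E
python3 - <<'E'
from h import *
np.set_printoptions(precision=4,suppress=True)
ims=[]
for c in("top","side"):
    I,D=read_camera(c); cv2.imwrite(f"pics/{c}0.png",I); np.save(f"pics/{c}0.npy",D); ims.append(I)
    m=camera_model(c); print(c,-np.array(m["R"]).T@m["t"],m["R"])
    for q in("hem_mid","heel","toe","eaves","butt_line","hammer","gouge","roof","flashing"):
        for d in spot_point(q,c)[:3]: print(c,q,round(d["conf"],2),w(c,d["point"]),pix(c,w(c,d["point"])).round())
print(read_state())
E
```

```text
pics
top [0.2775 0.0257 1.6657] [[ 0.0216 -0.9998  0.0029]
 [-0.9842 -0.0218 -0.1759]
 [ 0.1759  0.0009 -0.9844]]
top hem_mid 0.71 [ 0.5003 -0.1937  0.0412] [404. 268.]
top heel 0.79 [ 0.3383 -0.2167  0.0016] [410. 330.]
top heel 0.73 [ 0.4914 -0.1886  0.0003] [400. 273.]
top heel 0.23 [0.593  0.4707 0.0009] [161. 231.]
top toe 0.92 [ 0.342  -0.2741 -0.0023] [432. 329.]
top toe 0.76 [ 0.5713 -0.2059  0.0004] [406. 244.]
top eaves 0.98 [0.516  0.1927 0.0442] [259. 259.]
top butt_line 0.93 [0.5616 0.185  0.0527] [262. 241.]
top butt_line 0.42 [ 0.4205  0.4451 -0.0001] [166. 294.]
top hammer 0.85 [0.3752 0.0306 0.0024] [319. 314.]
top gouge 0.77 [ 0.6215 -0.2032 -0.001 ] [405. 227.]
top roof 0.78 [0.5191 0.1909 0.0029] [261. 260.]
top flashing 0.82 [ 0.3412 -0.2127  0.0018] [409. 329.]
top flashing 0.59 [ 0.4954 -0.1936  0.0001] [402. 272.]
side [0.3452 1.361  1.0586] [[-0.986  -0.1659  0.0186]
 [-0.1109  0.5676 -0.8158]
 [ 0.1248 -0.8064 -0.578 ]]
side hem_mid 0.96 [ 0.499  -0.1893  0.0345] [335. 228.]
side hem_mid 0.92 [ 0.3425 -0.2147  0.0238] [383. 231.]
side heel 0.92 [ 0.3446 -0.2
[... 469 characters left out ...]
191   0.0003] [335. 236.]
side gouge 0.65 [ 0.6214 -0.207   0.0003] [298. 229.]
side roof 0.68 [ 0.5182  0.1948 -0.    ] [309. 313.]
side roof 0.45 [0.3784 0.0317 0.0006] [365. 282.]
side flashing 0.61 [ 0.4943 -0.1898  0.0006] [336. 236.]
{'t': 1.0, 'q': array([-1.2064,  0.1304,  1.4882, -0.    ,  1.523 , -0.0854]), 'dq': array([-0.0015,  0.0005, -0.0018,  0.0008,  0.0001, -0.0006]), 'joint_torque': array([  0.0001, -55.977 , -49.2059,   0.077 ,   0.0224,  -0.    ]), 'tool_pos': array([ 0.2609, -0.5403,  0.2187]), 'orientation': array([ 3.0625,  0.7006, -0.    ]), 'force': array([ 1.2191, -0.9355,  0.8732]), 'wrist_torque': array([-0.055 ,  0.0272,  0.0029]), 'opening': 0.09316985154563796}
```

```bash
python3 - <<'E'
import cv2,numpy as np
I=cv2.imread("pics/top0.png"); cv2.imwrite("pics/t_crop.png",cv2.resize(I[180:380,110:510],(800,400),interpolation=cv2.INTER_CUBIC))
I=cv2.imread("pics/side0.png"); cv2.imwrite("pics/s_crop.png",cv2.resize(I[180:400,190:480],(791,600),interpolation=cv2.INTER_CUBIC))
E
```

```text
(no output)
```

View pics/t_crop.png

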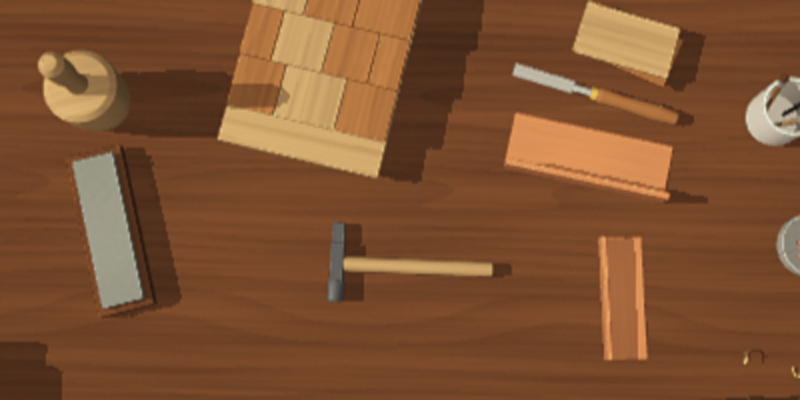

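View pics/s_crop.png

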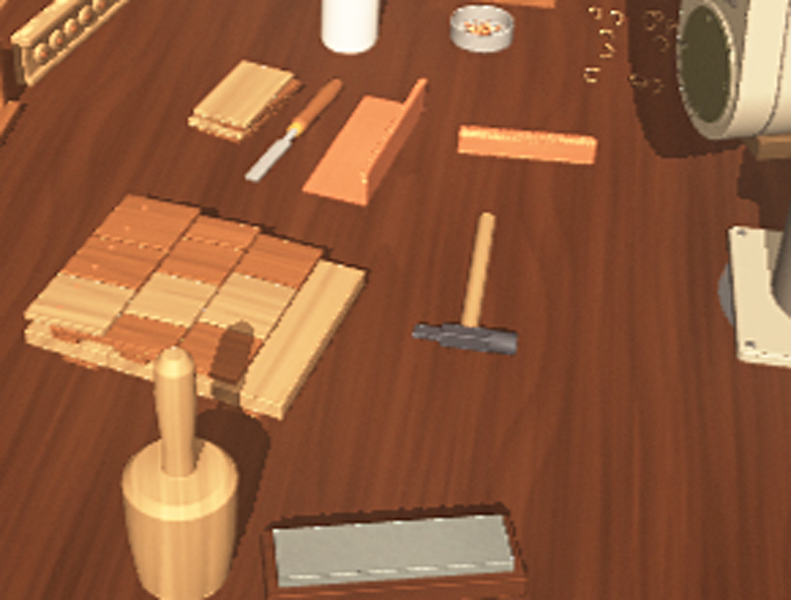

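The top crop (2x, offset 110,180) has two copper candidates. One is the large L at crop (590,155), full (405,258), and the other is the short, narrower piece at (622,298), full (421,329). The large one is the job piece: it is nearer the chisel, with its upstand on the robot side. The roof's bare eaves strip is at crop (300,150). Next I measure the flashing and the board from depth.

```bash
python3 - <<'E'
from h import *
np.set_printoptions(precision=4,suppress=True)
def rect(P,name):
    (c,s,a)=cv2.minAreaRect((P[:,:2]*1000).astype(np.float32)); b=cv2.boxPoints((c,s,a))
    print(name,len(P),"c",np.round(c,1),"size",np.round(s,1),"ang",round(a,2),"z",P[:,2].min().round(4),np.median(P[:,2]).round(4),P[:,2].max().round(4)); print(b.round(1).tolist())
for c in("top","side"):
    X=cloud(c,np.load(f"pics/{c}0.npy")); ok=np.load(f"pics/{c}0.npy")>0
    x,y,z=X[...,0],X[...,1],X[...,2]
    fl=ok&(abs(x-.53)<.09)&(abs(y+.2)<.15)
    I=cv2.imread(f"pics/{c}0.png").astype(int)
    t=fl&(z>.03)&(z<.06); rect(X[t],c+" hem")
    P=X[t]; top=P[P[:,2]>.041]; 
    if len(top)>10:
        v=np.linalg.svd(top[:,:2]-top[:,:2].mean(0))[2][0] if len(top)<3000 else None; print("hem line",top.mean(0),v,np.degrees(np.arctan2(v[1],v[0])),len(top))
        s=(top[:,:2]-top[:,:2].mean(0))@v; print("ext",s.min(),s.max())
    fl2=fl&(I[...,2]>150)&(z<.06)&(x<.615); rect(X[fl2],c+" flashing col")
    r=ok&(abs(x-.6)<.2)&(abs(y-.17)<.2)&(z>.036)&(z<.0465)
    n,l,st,_=cv2.connectedComponentsWithStats(r.astype(np.uint8)); k=1+st[1:,4].argmax(); rect(X[l==k],c+" eaves strip")
    print("bench z",np.median(z[ok&(abs(x-.45)<.03)&(abs(y+.05)<.05)]))
E
```

```text
top hem 319 c [ 551.8 -201.5] size [218.4 124.2] ang 79.81 z 0.03 0.0443 0.0551
[[471.3999938964844, -298.0], [593.5999755859375, -320.0], [632.2999877929688, -105.0], [510.0, -83.0999984741211]]
hem line [ 0.4965 -0.1909  0.0463] [0.1951 0.9808] 78.75177482266422 236
ext -0.10927153314646408 0.1085870604317516
top flashing col 2418 c [ 554.5 -206.5] size [227.9 129.4] ang 78.81 z -0.0127 0.0046 0.0551
[[468.8999938964844, -305.70001220703125], [595.7999877929688, -330.79998779296875], [640.0, -107.30000305175781], [513.0999755859375, -82.19999694824219]]
top eaves strip 1181 c [541.3 189.2] size [219.7  54.6] ang 78.01 z 0.0361 0.0421 0.0465
[[491.70001220703125, 87.4000015258789], [545.2000122070312, 76.0], [590.7999877929688, 290.8999938964844], [537.4000244140625, 302.29998779296875]]
bench z 0.0006717316657798104
side hem 163 c [ 501.3 -185.7] size [222.7  12.3] ang 78.74 z 0.03 0.042 0.0527
[[473.5, -293.70001220703125], [485.6000061035156, -296.1000061035156], [529.0999755859375, -77.69999694824219], [517.0, -75.30000305175781]]
hem line [ 0.5022 -0.1818  0.0444] [0.1938 0.981 ] 78.82370926922835 88
ext -0.11529337913280924 0.10552354702722472
side flashing col 1111 c [ 555.4 -213.9] size [262.2 129.1] ang 78.87 z -0.0066 0.003 0.0527
[[466.79998779296875, -330.0], [593.5, -355.0], [644.0999755859375, -97.69999694824219], [517.4000244140625, -72.80000305175781]]
side eaves strip 1086 c [560.1 188.8] size [229.8  90.8] ang 75.23 z 0.036 0.0409 0.0465
[[486.8999938964844, 89.30000305175781], [574.7000122070312, 66.0999984741211], [633.2999877929688, 288.3999938964844], [545.5, 311.5]]
bench z -0.0013680956116832105
```

Emit:
apply_moves(commands=[3,4.4,-0.5,0,0,0.116,6,3,4.4,-1,0,0,0.116,6,3,4.4,-1,0,0,0.116,6,3,4.4,-1,0,0,0.116,6,3,4.4,-1,0,0,0.116,6,3,4.4,-1,0,0,0.116,6,3,4.4,-1,0,0,0.116,6,2.7,4.2,-1,0,0,0.113,6], squeeze=30)

```text
t: 2.0
tool_pos: [0.5022, -0.183, 0.1437]
orientation: [2.401, 2.016, 0.005]
force: [0.2, -1.0, -0.3]
opening: 0.0598
```

Emit:
apply_moves(commands=[-0.3,-0.7,-3,0,0,-0.02,6,0,0,-3,0,0,0,6,0,0,-3,0,0,0,6,0,0,-2,0,0,0,6,0,0,-1,0,0,0,6,0,0,0,0,0,0,6])

```text
t: 2.75
tool_pos: [0.5017, -0.1853, 0.0208]
orientation: [2.411, 2.003, 0.007]
force: [-0.5, -0.6, -0.4]
opening: 0.0601
```

```bash
python3 - <<'E'
from h import *
s=read_state(); print(s["tool_pos"],s["orientation"],s["force"])
a=read_camera("side")[0];b=read_camera("top")[0]
A=cv2.resize(a[190:270,280:400],(600,400),interpolation=cv2.INTER_CUBIC)
cv2.imwrite("pics/g1.png",A)
E
```

```text
[ 0.50165305 -0.18534546  0.02083621] [2.41093963 2.00267757 0.00703689] [-0.53959969 -0.62266533 -0.44859915]
```

View pics/g1.png

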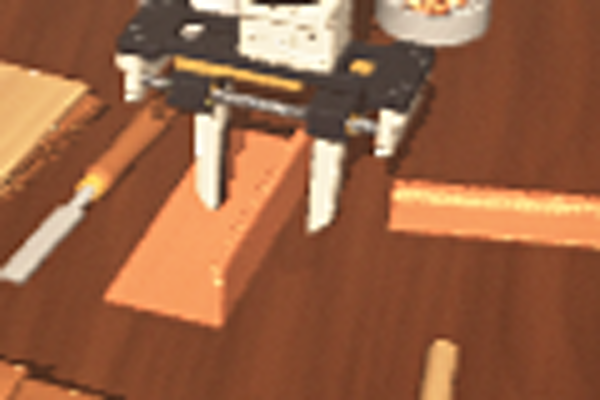

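The crop shows the fingers straddling the upstand of the large flashing, with finger tips at crop (210,205) and (318,230), roughly half-way along it. I shift a few mm and close.

Emit:
apply_moves(commands=[-0.3,-0.7,-0.1,0,0,-0.015,6,0,0,0,0,0,0,3,0,0,0,0,0,0,0.3,0,0,0,0,0,0,0.3,0,0,0,0,0,0,0.3,0,0,0,0,0,0,0.3], squeeze=40)

```text
t: 3.6
tool_pos: [0.5013, -0.1945, 0.0239]
orientation: [2.422, 1.979, 0.011]
force: [-1.1, -0.7, -0.2]
opening: 0.0146
```

Emit:
apply_moves(commands=[0,0.3,-0.5,0,0,0.01,2,0,0,0,0,0,0,2])

```text
t: 3.85
tool_pos: [0.5011, -0.1911, 0.0183]
orientation: [2.412, 1.992, 0.011]
force: [0.5, 0.4, 0.5]
opening: 0.02
```

Emit:
apply_moves(commands=[0,0,0,0,0,0,0.2,0,0,0,0,0,0,0.2,0,0,0,0,0,0,0.2,0,0,0,0,0,0,0.2])

```text
t: 4.35
tool_pos: [0.5005, -0.1908, 0.0181]
orientation: [2.413, 1.993, 0.01]
force: [-0.5, 1.9, 0.1]
opening: 0.0077
```

Emit:
apply_moves(commands=[0,0,3,0,0,0,0.2,0,0,4,0,0,0,0.2,0,0,3,0,0,0,0.2,-0.3,4,1,0,0,0,0.2,-0.3,5,0,0,0,0,0.2,-0.3,5,0,0,0,0,0.2,-0.3,5,0,0,0,0,0.2,-0.3,5,0,0,0,0,0.2])

```text
t: 5.35
tool_pos: [0.4842, 0.053, 0.1302]
orientation: [2.419, 1.984, 0.014]
force: [1.0, 0.3, -1.4]
opening: 0.0077
```

Emit:
apply_moves(commands=[-0.3,5,0,0,0,0,0.2,-0.3,5,0,0,0,0,0.2,-0.3,3,0,0,0,0,0.2,0,2,0,0,0,0,0.2,0,0,0,0,0,0,0.2,0,0,0,0,0,0,0.2])

```text
t: 6.1
tool_pos: [0.4731, 0.2113, 0.1289]
orientation: [2.414, 1.991, 0.015]
force: [-0.2, 0.4, -1.7]
opening: 0.0079
```

```bash
cat > st.py <<'E'
from h import *
np.set_printoptions(precision=4,suppress=True)
s=read_state(); R=Ro.from_rotvec(s["orientation"]).as_matrix()
print(s["t"],s["tool_pos"],"jawyaw",np.degrees(np.arctan2(R[1,1],R[0,1])),"toolz",R[:,2],"jawz",R[2,1],"F",s["force"],"T",s["wrist_torque"],s["opening"])
E
python3 - <<'E'
from st import *
g=Ro.from_rotvec([2.413,1.993,.010]).as_matrix(); print("grasp jawyaw",np.degrees(np.arctan2(g[1,1],g[0,1])),"toolz",g[:,2],"jawz",g[2,1])
for c in("top","side"):
    I,D=read_camera(c); cv2.imwrite(f"pics/{c}2.png",I); np.save(f"pics/{c}2.npy",D)
    for q in("hem_mid","heel","toe","eaves","butt_line"):
        for d in spot_point(q,c)[:2]: print(c,q,round(d["conf"],2),w(c,d["point"]),pix(c,w(c,d["point"])).round())
a=cv2.imread("pics/top2.png");b=cv2.imread("pics/side2.png")
A=cv2.resize(a[200:320,200:330],(390,360));B=cv2.resize(b[210:340,250:390],(400,371))[:360]
cv2.imwrite("pics/v3.png",np.hstack([A,B]))
E
```

```text
6.1 [0.4731 0.2113 0.1289] jawyaw -10.965706776062026 toolz [ 0.0153 -0.0036 -0.9999] jawz 0.015652447219840153 F [-0.1592  0.4062 -1.6696] T [-0.0063  0.0321 -0.0104] 0.007936151505286905
grasp jawyaw -10.889464413774457 toolz [ 0.0125 -0.0051 -0.9999] jawz 0.013276016756592127
top hem_mid 0.57 [ 0.3404 -0.2168  0.0255] [412. 329.]
top heel 0.74 [ 0.34   -0.2162  0.001 ] [410. 329.]
top toe 0.88 [ 0.343  -0.2749  0.0004] [432. 329.]
top toe 0.62 [0.5471 0.1944 0.1135] [256. 243.]
top eaves 0.75 [ 0.3753  0.0281 -0.0013] [320. 314.]
top butt_line 0.77 [0.5632 0.1835 0.0486] [263. 241.]
side hem_mid 0.68 [ 0.3423 -0.2181  0.0264] [384. 230.]
side hem_mid 0.67 [0.4747 0.2106 0.1476] [326. 276.]
side heel 0.76 [0.4738 0.2116 0.1077] [326. 289.]
side heel 0.68 [ 0.3419 -0.2159 -0.0041] [383. 238.]
side toe 0.88 [ 0.3446 -0.2742 -0.0017] [383. 228.]
side toe 0.69 [0.5464 0.1949 0.1158] [299. 279.]
side eaves 0.72 [0.519  0.1937 0.0415] [309. 302.]
side butt_line 0.65 [0.5667 0.186  0.0457] [292. 296.]
```

View pics/v3.png

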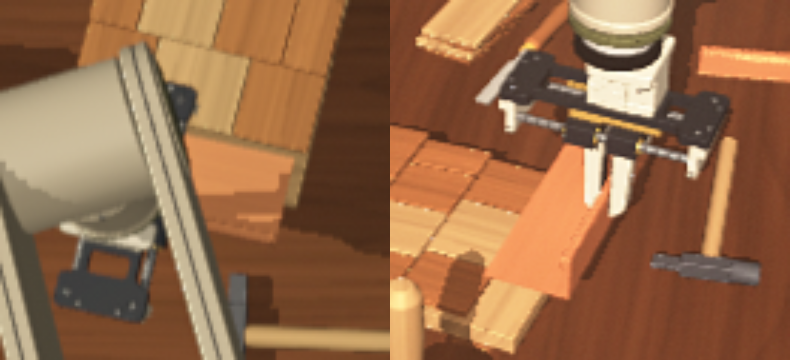

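The flashing is held level; in the side half its left end is at crop (570,295), and in the top half its right end is at (278,240). I fit the flange plane, edges and ends from depth, together with the board.

```bash
cat > fit.py <<'E'
from st import *
def tcpfr(P):
    a=np.arctan2(R[1,1],R[0,1]); ex=np.array([np.cos(a),np.sin(a),0]); ey=np.array([-np.sin(a),np.cos(a),0])
    d=P-s["tool_pos"]; return np.c_[d@ex,d@ey,d[:,2]]
def analyse(n):
    for c in("top","side"):
        I=cv2.imread(f"pics/{c}{n}.png").astype(int); D=np.load(f"pics/{c}{n}.npy"); X=cloud(c,D)[D>0]; C=I[D>0]
        L=tcpfr(X); hs=cv2.cvtColor(C.astype(np.uint8)[None],cv2.COLOR_BGR2HSV)[0]
        k=(abs(L[:,2]+.016)<.012)&(abs(L[:,1])<.13)&(L[:,0]>.01)&(L[:,0]<.09)&(hs[:,1]>90)&(C[:,2]>110)
        F=L[k]
        if len(F)<50: print(c,"few",len(F)); continue
        for _ in range(3):
            A=np.c_[F[:,:2],np.ones(len(F))]; p=np.linalg.lstsq(A,F[:,2],rcond=None)[0]; r=F[:,2]-A@p; F=F[abs(r)<.003]
        print(c,"flange n",len(F),"slope x,y",p[:2],"z0",p[2],"x max",np.percentile(F[:,0],[95,99,100]),"y",np.percentile(F[:,1],[0,1,99,100]))
        u=(abs(L[:,0])<.012)&(L[:,2]>-.02)&(L[:,2]<.03)&(abs(L[:,1])<.13)&(abs(L[:,1])>.03)
        if u.sum()>20:
            U=L[u]; q=np.polyfit(U[:,1],U[:,0],1); print(c," upstand n",len(U),"x=",q,"y",np.percentile(U[:,1],[0,1,99,100]),"ztop",np.percentile(U[:,2],98))
E
python3 - <<'E'
from fit import *
analyse(2)
# eaves edge & sides subpixel from initial pictures (no occlusion): strip region by height
for c in("top","side"):
    D=np.load(f"pics/{c}0.npy"); X=cloud(c,D); I=cv2.imread(f"pics/{c}0.png")
    a=np.radians(-12); ex=np.array([np.cos(a),np.sin(a),0]); ey=np.array([-np.sin(a),np.cos(a),0]); o=np.array([.519,.194,.042])
    d=X-o; lx,ly,lz=d@ex,d@ey,d[...,2]
    k=(D>0)&(abs(lz)<.006)&(lx>-.02)&(lx<.035)&(abs(ly)<.13)
    e=[]
    for b in np.arange(-.1,.101,.01):
        m=k&(abs(ly-b)<.005)
        if m.sum()>3: e.append((b,lx[m].min()))
    e=np.array(e); print(c,"front edge x=",np.polyfit(e[:,0],e[:,1],1),"spread",e[:,1].std(),"sides",np.percentile(ly[k],[0,.5,99.5,100]),"z",np.median(lz[k]))
E
```

```text
6.7 [0.4733 0.2116 0.1292] jawyaw -10.991984093888288 toolz [ 0.0157 -0.0031 -0.9999] jawz 0.01602622360566978 F [ 0.2654 -0.2448 -1.6558] T [-0.0348  0.0072 -0.0266] 0.007586001066752215
top flange n 440 slope x,y [-0.0057  0.0071] z0 -0.013791204433451207 x max [0.0706 0.0725 0.0733] y [-0.1124 -0.1113 -0.0238 -0.0197]
top  upstand n 152 x= [0.0376 0.0045] y [-0.1119 -0.1117 -0.0508 -0.0493] ztop 0.029663322861135672
side flange n 844 slope x,y [0.0077 0.0038] z0 -0.016271660941970235 x max [0.0746 0.0767 0.0776] y [-0.0963 -0.0907  0.1096  0.1119]
side  upstand n 255 x= [ 0.016  -0.0003] y [-0.1056 -0.0953  0.1111  0.1136] ztop 0.028172327914522413
top front edge x= [ 0.0072 -0.0037] spread 0.000672000891904999 sides [-0.11   -0.109   0.1087  0.1093] z 0.0004673307347270658
side front edge x= [ 0.0075 -0.0001] spread 0.0012414882319288039 sides [-0.1098 -0.1056  0.1139  0.1152] z -0.0010924076259768677
```

Emit:
apply_moves(commands=[0.4,-0.4,-1,0,0,-0.018,0.2,0.4,-0.4,-2,0,0,0,0.2,0,0,-1.4,0,0,0,0.2,0,0,-0.8,0,0,0,0.2,0,0,0,0,0,0,0.2])

```text
t: 7.32
tool_pos: [0.4814, 0.2029, 0.0739]
orientation: [2.435, 1.965, 0.015]
force: [-0.8, 0.1, -2.2]
opening: 0.0083
```

```bash
python3 st.py
```

```text
7.325 [0.4814 0.2029 0.0739] jawyaw -12.181821219128192 toolz [ 0.015  -0.0037 -0.9999] jawz 0.015440878695818134 F [-0.7855  0.062  -2.1629] T [ 0.005  -0.0015 -0.0295] 0.008299716016624343
```

Emit:
apply_moves(commands=[0,0,-0.7,0,0,0,0.2,0,0,-0.3,0,0,0,0.2,0,0,0,0,0,0,0.2])

```text
t: 7.7
tool_pos: [0.4821, 0.2034, 0.0643]
orientation: [2.434, 1.965, 0.017]
force: [0.7, 0.4, -2.1]
opening: 0.0077
```

```bash
python3 - <<'E'
from fit import *
for c in("top","side"):
    I,D=read_camera(c); cv2.imwrite(f"pics/{c}4.png",I); np.save(f"pics/{c}4.npy",D)
analyse(4)
a=cv2.imread("pics/top4.png");b=cv2.imread("pics/side4.png")
A=cv2.resize(a[210:300,220:320],(400,360));B=cv2.resize(b[250:340,260:360],(400,360))
cv2.imwrite("pics/v4.png",np.hstack([A,B]))
E
```

```text
7.7 [0.4821 0.2034 0.0643] jawyaw -12.16852237287272 toolz [ 0.0167 -0.0031 -0.9999] jawz 0.01702808747578204 F [ 0.7148  0.4162 -2.0649] T [-0.0209 -0.004   0.0587] 0.00767129963354275
top flange n 405 slope x,y [-0.001   0.0001] z0 -0.014095300032095935 x max [0.0782 0.088  0.0894] y [-0.112  -0.1108 -0.0242 -0.0197]
top  upstand n 126 x= [0.0493 0.0057] y [-0.112  -0.1116 -0.052  -0.0511] ztop 0.029412771463897057
side flange n 711 slope x,y [ 0.0002 -0.0007] z0 -0.0158692210048212 x max [0.0752 0.0866 0.0874] y [-0.0935 -0.083   0.1093  0.1116]
side  upstand n 246 x= [ 0.0115 -0.0007] y [-0.11   -0.0967  0.1114  0.1132] ztop 0.028841750978416847
```

View pics/v4.png

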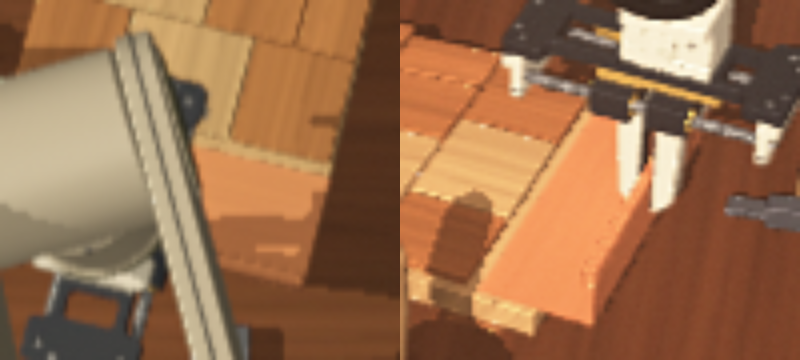

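The view shows the flange parallel to the shingle ends with an even gap of about 10 mm (right half, crop 480-590, 110-290), and its ends in line with the board sides. I give it a slight toe-down tilt, then lower to contact.

Emit:
apply_moves(commands=[0,0,-0.2,0.002,0.01,0,0.2,0,0,-0.1,0,0,0,0.2])

```text
t: 8.05
tool_pos: [0.4826, 0.2035, 0.062]
orientation: [2.44, 1.97, 0.008]
force: [0.3, -0.2, -2.7]
opening: 0.0075
```

Emit:
apply_moves(commands=[0,0,-0.1,0,0,0,0.2,0,0,0,0,0,0,0.2])

```text
t: 8.3
tool_pos: [0.4827, 0.2035, 0.0608]
orientation: [2.441, 1.97, 0.008]
force: [0.8, 0.3, -2.1]
opening: 0.0075
```

```bash
python3 st.py
```

```text
8.3 [0.4827 0.2035 0.0608] jawyaw -12.175869943837839 toolz [ 0.0072 -0.0007 -1.    ] jawz 0.007193081728948458 F [ 0.845   0.2964 -2.1269] T [-0.0206 -0.1036  0.0084] 0.007520445323076812
```

Emit:
apply_moves(commands=[0,0,-0.1,0,0,0,0.2,0,0,0,0,0,0,0.2])

```text
t: 8.55
tool_pos: [0.4828, 0.2035, 0.06]
orientation: [2.44, 1.97, 0.009]
force: [-0.6, -1.0, -1.5]
opening: 0.0075
```

```bash
python3 st.py
```

```text
8.55 [0.4828 0.2035 0.06  ] jawyaw -12.168813095026685 toolz [ 0.0076 -0.0006 -1.    ] jawz 0.00755675812742975 F [-0.6315 -1.0237 -1.5492] T [-0.0997  0.0051  0.0152] 0.007502525801184205
```

Emit:
apply_moves(commands=[0,0,-0.1,0,0,0,0.2,0,0,0,0,0,0,0.2])

```text
t: 8.8
tool_pos: [0.483, 0.2036, 0.0597]
orientation: [2.44, 1.97, 0.009]
force: [-0.4, -0.7, -1.2]
opening: 0.0079
```

```bash
python3 st.py
```

```text
8.8 [0.483  0.2036 0.0597] jawyaw -12.163785163542427 toolz [ 0.008  -0.0006 -1.    ] jawz 0.007897037911389208 F [-0.4211 -0.6963 -1.2341] T [-0.291  -0.0291  0.0109] 0.007886604409739246
```

Emit:
apply_moves(commands=[0.49,-0.1,-0.03,0,0,0,0.2,0.49,-0.1,-0.03,0,0,0,0.2,0.3,-0.06,-0.03,0,0,0,0.2])

```text
t: 9.18
tool_pos: [0.4955, 0.2017, 0.0598]
orientation: [2.441, 1.972, 0.008]
force: [-5.9, 0.8, 6.7]
opening: 0.0074
```

```bash
python3 st.py
```

```text
9.175 [0.4955 0.2017 0.0598] jawyaw -12.142211665467032 toolz [ 0.0061  0.0004 -1.    ] jawz 0.005876368005919336 F [-5.9069  0.7802  6.7132] T [-0.0785  1.0606 -0.0571] 0.007432776934739849
```

```bash
python3 - <<'E'
from fit import *
for c in("top","side"):
    I,D=read_camera(c); cv2.imwrite(f"pics/{c}5.png",I); np.save(f"pics/{c}5.npy",D)
analyse(5)
a=cv2.imread("pics/top5.png");b=cv2.imread("pics/side5.png")
A=cv2.resize(a[210:300,220:320],(400,360));B=cv2.resize(b[250:340,260:360],(400,360))
cv2.imwrite("pics/v5.png",np.hstack([A,B]))
E
```

```text
9.175 [0.4955 0.2017 0.0598] jawyaw -12.142211665467032 toolz [ 0.0061  0.0004 -1.    ] jawz 0.005876368005919336 F [-5.9069  0.7802  6.7132] T [-0.0785  1.0606 -0.0571] 0.007432776934739849
top flange n 338 slope x,y [0.0685 0.0082] z0 -0.01611538357212494 x max [0.0711 0.0853 0.0873] y [-0.1117 -0.1111 -0.0303 -0.0241]
top  upstand n 119 x= [0.0242 0.0033] y [-0.1119 -0.1116 -0.0556 -0.0542] ztop 0.029241097498745143
side flange n 560 slope x,y [ 0.0636 -0.0028] z0 -0.018904352645432658 x max [0.072  0.0741 0.0883] y [-0.082  -0.078   0.1118  0.1143]
side  upstand n 269 x= [ 0.0173 -0.0001] y [-0.1049 -0.1006  0.1126  0.1139] ztop 0.027971596084627955
```

View pics/v5.png

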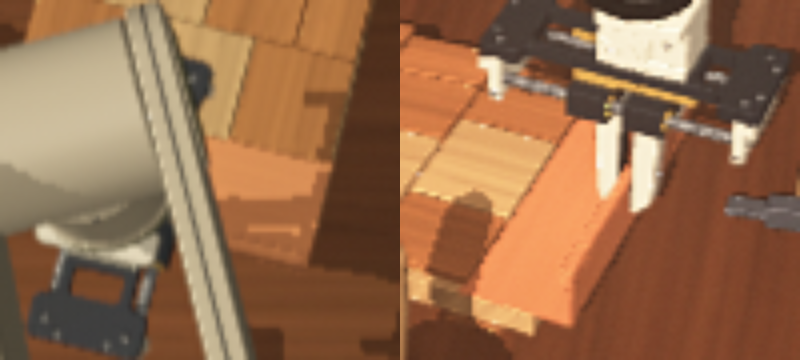

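The fits now show the flange pitched toe-up by about 0.065 rad. Pressing on the overhanging heel rocked it about the board edge. I back off a few mm and unload before going on.

Emit:
apply_moves(commands=[-0.4,0.08,0,0,0,0,0.2,-0.2,0.04,0.05,0,0,0,0.2,0,0,0.15,0,0,0,0.2,0,0,0,0,0,0,0.2])

```text
t: 9.78
tool_pos: [0.4897, 0.2025, 0.061]
orientation: [2.44, 1.971, 0.009]
force: [-0.5, 0.1, -2.3]
opening: 0.008
```

```bash
cat > look.py <<'E'
import sys
from fit import *
n=sys.argv[1]
for c in("top","side"):
    I,D=read_camera(c); cv2.imwrite(f"pics/{c}{n}.png",I); np.save(f"pics/{c}{n}.npy",D)
analyse(n)
E
python3 look.py 6
```

```text
9.775 [0.4897 0.2025 0.061 ] jawyaw -12.150366348716446 toolz [ 0.0074 -0.0001 -1.    ] jawz 0.007304229262014312 F [-0.549   0.0968 -2.3072] T [-0.035  -0.0264 -0.0125] 0.007984968733650708
top flange n 399 slope x,y [0.0702 0.0035] z0 -0.017104490240582488 x max [0.0786 0.0885 0.0895] y [-0.112  -0.1112 -0.0268 -0.0187]
top  upstand n 118 x= [0.0605 0.0065] y [-0.1118 -0.1117 -0.0552 -0.0526] ztop 0.029037171370838628
side flange n 670 slope x,y [ 0.0394 -0.0003] z0 -0.017937833950181843 x max [0.0747 0.0796 0.0897] y [-0.0876 -0.0778  0.1117  0.1151]
side  upstand n 267 x= [ 0.0159 -0.0008] y [-0.1047 -0.0929  0.1131  0.1147] ztop 0.028706081752918305
```

```bash
sed -i 's/(L\[:,0\]<.09)/(L[:,0]<.055)/' fit.py; python3 - <<'E'
from fit import *
p=s["tool_pos"].copy()
analyse(6)
s["tool_pos"]=np.array([.4955,.2017,.0598]); analyse(5)
s["tool_pos"]=np.array([.4821,.2034,.0643]); analyse(4)
E
```

```text
9.875 [0.4896 0.2024 0.0608] jawyaw -12.151002376707341 toolz [ 0.0072 -0.0002 -1.    ] jawz 0.007051344995683969 F [ 0.4283 -0.9789 -2.5812] T [-0.0347 -0.0483 -0.0028] 0.007911632834776373
top flange n 260 slope x,y [-0.0233  0.0074] z0 -0.013604464598407097 x max [0.0518 0.0545 0.055 ] y [-0.1119 -0.1113 -0.0366 -0.034 ]
top  upstand n 116 x= [0.0635 0.0066] y [-0.1118 -0.1117 -0.0551 -0.0526] ztop 0.029165236375392516
side flange n 427 slope x,y [-0.0257 -0.0033] z0 -0.01502170104764278 x max [0.0533 0.0543 0.0548] y [-0.0701 -0.0601  0.1117  0.1136]
side  upstand n 267 x= [ 0.0164 -0.0007] y [-0.1047 -0.0929  0.1132  0.1147] ztop 0.028721815151915298
top flange n 246 slope x,y [-0.0223  0.0023] z0 -0.013555735026326291 x max [0.0529 0.0546 0.0548] y [-0.1117 -0.1109 -0.0353 -0.0324]
top  upstand n 119 x= [0.0241 0.0034] y [-0.1119 -0.1116 -0.0555 -0.0542] ztop 0.029259341835978975
side flange n 375 slope x,y [-0.0094 -0.0033] z0 -0.015874348044788614 x max [0.0534 0.0548 0.055 ] y [-0.0769 -0.0664  0.1113  0.1143]
side  upstand n 269 x= [ 0.0171 -0.0001] y [-0.1049 -0.1006  0.1126  0.1139] ztop 0.027989840421861787
top flange n 256 slope x,y [0.0196 0.0164] z0 -0.013408684052397262 x max [0.0533 0.0545 0.055 ] y [-0.112  -0.1108 -0.0338 -0.0295]
top  upstand n 126 x= [0.0496 0.0057] y [-0.1121 -0.1116 -0.052  -0.0512] ztop 0.029440119902214408
side flange n 414 slope x,y [ 0.0039 -0.0031] z0 -0.015880529626687352 x max [0.0536 0.0546 0.0548] y [-0.0845 -0.064   0.1093  0.1115]
side  upstand n 245 x= [ 0.0118 -0.0006] y [-0.11   -0.0967  0.1114  0.1132] ztop 0.02862353970384109
```

Restricting the fit to the flange itself shows the toe-up reading was contamination from the shingle tops. The true slope is about -0.01 to -0.02, i.e. toe slightly down. I slide again with almost no down-push.

Emit:
apply_moves(commands=[0.4,-0.08,0,0,0,0,0.2,0.4,-0.08,0,0,0,0,0.2])

```text
t: 10.12
tool_pos: [0.4978, 0.2008, 0.0606]
orientation: [2.44, 1.971, 0.008]
force: [0.3, 0.7, -1.8]
opening: 0.0074
```

Emit:
apply_moves(commands=[0.3,-0.07,0,0,0,0,0.2])

```text
t: 10.25
tool_pos: [0.5012, 0.1999, 0.0606]
orientation: [2.44, 1.971, 0.008]
force: [0.1, -0.1, -2.1]
opening: 0.0074
```

```bash
python3 st.py
```

```text
10.25 [0.5012 0.1999 0.0606] jawyaw -12.14873536878739 toolz [ 0.0069 -0.0003 -1.    ] jawz 0.0068351907143205035 F [ 0.0502 -0.1133 -2.1203] T [-0.0391 -0.061  -0.0091] 0.007365664219400502
```

Emit:
apply_moves(commands=[0.4,-0.08,0,0,0,0,0.2,0.4,-0.08,0,0,0,0,0.2,0.4,-0.08,0,0,0,0,0.2])

```text
t: 10.62
tool_pos: [0.5142, 0.1973, 0.0606]
orientation: [2.441, 1.971, 0.008]
force: [0.3, -0.4, -1.5]
opening: 0.008
```

```bash
python3 - <<'E'
from fit import *
n=7
for c in("top","side"):
    I,D=read_camera(c); cv2.imwrite(f"pics/{c}{n}.png",I); np.save(f"pics/{c}{n}.npy",D)
analyse(n)
a=cv2.imread("pics/top7.png");b=cv2.imread("pics/side7.png")
A=cv2.resize(a[220:290,230:310],(400,350),interpolation=cv2.INTER_CUBIC);B=cv2.resize(b[260:330,270:350],(400,350),interpolation=cv2.INTER_CUBIC)
cv2.imwrite("pics/v7.png",np.hstack([A,B]))
E
```

```text
10.625 [0.5142 0.1973 0.0606] jawyaw -12.159606043162615 toolz [ 0.0069 -0.0003 -1.    ] jawz 0.00679409119487393 F [ 0.2927 -0.3803 -1.4535] T [-0.0155 -0.0012  0.0607] 0.007959712457562208
top flange n 208 slope x,y [0.0683 0.0006] z0 -0.016672324130818924 x max [0.0477 0.0493 0.0544] y [-0.112  -0.1116 -0.0377 -0.0185]
top  upstand n 113 x= [0.0397 0.0042] y [-0.1121 -0.112  -0.0557 -0.0545] ztop 0.029539621532258885
side flange n 346 slope x,y [ 0.0662 -0.0043] z0 -0.018142778652559463 x max [0.0533 0.0545 0.055 ] y [-0.0829 -0.063   0.111   0.1149]
side  upstand n 287 x= [ 0.0143 -0.0002] y [-0.1088 -0.1047  0.1128  0.1138] ztop 0.028367623086242737
```

View pics/v7.png

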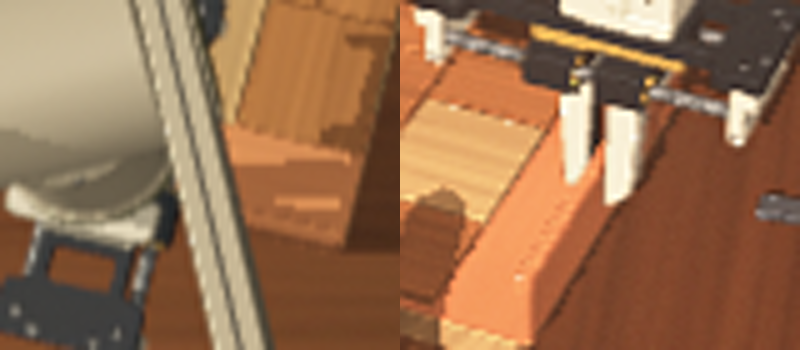

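The flange edge is under the shingles and the shingles look undisturbed. In the side half the heel's left bottom corner is at crop (530,345), with the board end just visible below it. I measure the hem-to-shingle-end distance in each camera; at the goal the butt line should be 43 mm from the hem centre.

```bash
cat > gap.py <<'E'
from fit import *
def gap(n):
    for c in("top","side"):
        I=cv2.imread(f"pics/{c}{n}.png").astype(int); D=np.load(f"pics/{c}{n}.npy"); L=tcpfr(cloud(c,D)[D>0])
        zs=.0565-s["tool_pos"][2]
        for nm,k in(("shingle",(abs(L[:,2]-zs)<.004)&(L[:,0]>.025)&(L[:,0]<.075)),("hem",(L[:,2]>.02)&(L[:,2]<.032)&(abs(L[:,0])<.015))):
            e=[]
            for b in np.arange(-.105,.106,.01):
                if abs(b)<.03: continue
                m=k&(abs(L[:,1]-b)<.005)
                if m.sum()>3: e.append((b,L[m,0].min(),np.median(L[m,0]) ,L[m,0].max()))
            e=np.array(e)
            if len(e)>2: print(c,nm,"y",e[0,0],e[-1,0],"min,med,max",np.median(e[:,1:],0),"slope",np.polyfit(e[:,0],e[:,1],1)[0])
        # board below: side-face / ends
        k=(abs(L[:,0]-.02)<.02)&(L[:,2]<-.012)&(L[:,2]>-.024); print(c,"flange ends y",L[k,1].min(),L[k,1].max())
        k=(L[:,0]>.05)&(L[:,0]<.1)&(abs(L[:,2]-zs)<.004); print(c,"shingle ends y",np.percentile(L[k,1],[0,100]))
E
python3 -c "
from gap import *
gap(7)"
```

```text
10.725 [0.5144 0.1973 0.0607] jawyaw -12.170404032367465 toolz [ 0.0072 -0.0003 -1.    ] jawz 0.007123315297297589 F [ 0.6112  0.525  -2.2042] T [-0.0421 -0.0899  0.0061] 0.007636138557542723
top shingle y -0.105 -0.03500000000000003 min,med,max [0.0435 0.0608 0.0744] slope 0.17511502139548896
top hem y -0.105 -0.06500000000000002 min,med,max [-0.0058 -0.0019  0.0019] slope 0.0012678359065045356
top flange ends y -0.8132718939830951 0.2448122164946775
top shingle ends y [-0.7995  0.2536]
side shingle y -0.07500000000000001 0.10499999999999991 min,med,max [0.0528 0.063  0.0746] slope -0.003329320295673341
side hem y 0.034999999999999934 0.10499999999999991 min,med,max [-0.0024  0.0014  0.0058] slope -0.011640719303891866
side flange ends y -1.7576236609569595 0.33445759072504727
side shingle ends y [-2.5839  0.3209]
```

Emit:
apply_moves(commands=[0.4,-0.09,0,0,0,0,0.2,0.4,-0.09,0,0,0,0,0.2,0,0,0,0,0,0,0.2])

```text
t: 11.1
tool_pos: [0.5229, 0.1954, 0.0606]
orientation: [2.441, 1.97, 0.008]
force: [0.8, 0.4, -2.2]
opening: 0.0077
```

```bash
python3 - <<'E'
from gap import *
n=8
for c in("top","side"):
    I,D=read_camera(c); cv2.imwrite(f"pics/{c}{n}.png",I); np.save(f"pics/{c}{n}.npy",D)
gap(n)
for c in("top","side"):
  for q in("hem_mid","heel","eaves","butt_line"):
    for d in spot_point(q,c)[:2]: print(c,q,round(d["conf"],2),tcpfr(w(c,d["point"])[None])[0])
a=cv2.imread("pics/top8.png");b=cv2.imread("pics/side8.png")
A=cv2.resize(a[225:285,240:300],(400,400),interpolation=cv2.INTER_CUBIC);B=cv2.resize(b[275:325,265:315],(400,400),interpolation=cv2.INTER_CUBIC)
cv2.imwrite("pics/v8.png",np.hstack([A,B]))
E
```

```text
11.1 [0.5229 0.1954 0.0606] jawyaw -12.17108856707829 toolz [ 0.0071 -0.0002 -1.    ] jawz 0.007038003866890666 F [ 0.801   0.3524 -2.2414] T [-0.0185 -0.0201 -0.0523] 0.007732928415754824
top shingle y -0.105 -0.03500000000000003 min,med,max [0.0367 0.0568 0.074 ] slope 0.01250371699178284
top hem y -0.105 -0.06500000000000002 min,med,max [-0.0059 -0.0018  0.0021] slope 0.007028701680927259
top flange ends y -0.8102009361843213 0.24509310420298577
top shingle ends y [-0.7967 -0.0199]
side shingle y -0.07500000000000001 0.10499999999999991 min,med,max [0.0438 0.0588 0.0743] slope -0.06243914583219004
side hem y 0.034999999999999934 0.10499999999999991 min,med,max [-0.0033  0.0007  0.0054] slope 0.01819390728847323
side flange ends y -1.7886748220323032 0.3341496613463338
side shingle ends y [-2.6164  0.3153]
top hem_mid 0.95 [-0.0913 -0.4419 -0.0372]
top heel 0.58 [-0.093  -0.4406 -0.0596]
top butt_line 0.8 [ 0.0436 -0.0025 -0.0129]
side hem_mid 0.92 [-0.0866 -0.4399 -0.0334]
side hem_mid 0.6 [ 0.0011 -0.001   0.0166]
side heel 0.83 [ 0.0027 -0.0001 -0.0191]
side heel 0.61 [-0.0894 -0.4388 -0.0625]
side eaves 0.72 [-0.0036  0.0002 -0.0205]
side eaves 0.46 [ 0.0162  0.2875 -0.0589]
side butt_line 0.82 [ 0.0438 -0.0032 -0.0138]
```

View pics/v8.png

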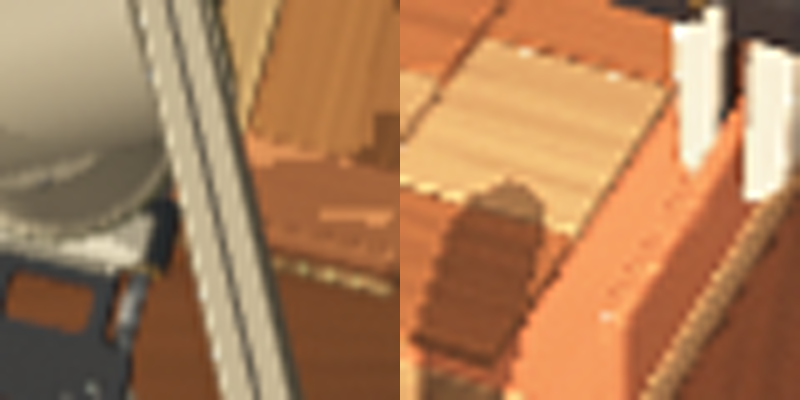

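Both halves now show a thin yellow line of board just below the upstand, at crop (330,275) and (720,310). I check whether that is the board's front face (flush) or its top (pushed too far).

```bash
python3 - <<'E'
from gap import *
for c in("top","side"):
    I=cv2.imread(f"pics/{c}8.png"); D=np.load(f"pics/{c}8.npy"); X=cloud(c,D); L=tcpfr(X.reshape(-1,3)).reshape(X.shape)
    hs=cv2.cvtColor(I,cv2.COLOR_BGR2HSV)
    for b in (([-.1,-.08,-.06]) if c=="top" else [-.08,.05,.07,.09]):
        m=(abs(L[...,1]-b)<.004)&(L[...,0]<.06)&(L[...,0]>-.05)&(L[...,2]>-.075)&(L[...,2]<.035)
        v,u=np.nonzero(m); o=np.lexsort((u,v))[:200]
        # order along local image direction by local x - z
        o=np.argsort(-(L[v,u,0]-L[v,u,2]*(-.2)))
        print(c,b,[(round(1000*L[v[i],u[i],0]),round(1000*L[v[i],u[i],2]),hs[v[i],u[i]].tolist()) for i in o if L[v[i],u[i],0]<.012][:22])
E
```

```text
11.6 [0.5225 0.1955 0.0606] jawyaw -12.150809036186704 toolz [ 0.007  -0.0003 -1.    ] jawz 0.006930561227569656 F [ 0.6539 -0.7433 -1.6681] T [-0.0522 -0.0202  0.0053] 0.007728049387006148
top -0.1 [(11, -15, [12, 161, 163]), (2, 29, [12, 163, 163]), (11, -21, [12, 162, 162]), (2, 24, [12, 161, 179]), (10, -17, [12, 161, 170]), (1, 26, [12, 161, 176]), (8, -10, [12, 161, 165]), (0, 25, [11, 161, 170]), (0, 24, [12, 162, 172]), (-2, 28, [12, 161, 171]), (-3, 25, [11, 163, 160]), (-4, 31, [11, 163, 158]), (-4, 27, [11, 161, 154]), (-6, 27, [12, 165, 127]), (-5, 16, [12, 159, 122]), (-5, 4, [14, 148, 146]), (-5, 2, [15, 146, 159]), (-5, -7, [18, 132, 162]), (-6, -10, [16, 135, 187]), (-5, -21, [16, 135, 174]), (-7, -11, [19, 121, 190]), (-8, -21, [14, 148, 122])]
top -0.08 [(11, -12, [12, 163, 156]), (10, -13, [12, 162, 159]), (3, 22, [12, 164, 157]), (2, 24, [12, 162, 167]), (8, -8, [11, 163, 152]), (2, 25, [12, 162, 173]), (8, -8, [12, 161, 155]), (-1, 32, [12, 163, 169]), (0, 25, [12, 161, 169]), (-1, 27, [12, 160, 169]), (-3, 27, [12, 162, 162]), (-3, 28, [12, 164, 157]), (-4, 28, 
[... 2112 characters left out ...]
66, 169]), (-2, 3, [9, 169, 171]), (-1, 1, [10, 167, 168]), (-1, -4, [9, 165, 170]), (-1, -8, [9, 168, 168]), (-1, -10, [9, 171, 167])]
side 0.09 [(6, 24, [12, 155, 247]), (4, 28, [13, 151, 244]), (4, 27, [11, 159, 243]), (3, 26, [12, 155, 247]), (11, -18, [12, 155, 246]), (3, 23, [12, 156, 248]), (9, -16, [12, 157, 246]), (-1, 26, [11, 157, 245]), (-3, 30, [12, 158, 242]), (0, 15, [9, 167, 171]), (-2, 22, [10, 167, 198]), (-2, 20, [10, 171, 182]), (-1, 14, [9, 167, 170]), (1, 3, [9, 168, 167]), (-1, 11, [9, 169, 171]), (-2, 10, [9, 164, 169]), (-3, 17, [9, 168, 168]), (-1, 3, [9, 168, 168]), (-2, 7, [9, 169, 167]), (-1, -1, [9, 166, 167]), (12, -65, [10, 171, 121]), (-2, -3, [9, 168, 168])]
```

The bright sliver of board top lies only about 2 mm outside the upstand face in both cameras, so the heel is about 2 mm inside the edge, within the 7 mm allowed. I ease back 1.5 mm, then press down in small steps.

Emit:
apply_moves(commands=[-0.15,0.03,0,0,0,0,0.2,0,0,-0.1,0,0,0,0.2,0,0,-0.1,0,0,0,0.2])

```text
t: 11.98
tool_pos: [0.5211, 0.1959, 0.06]
orientation: [2.44, 1.971, 0.009]
force: [-7.1, -1.4, 11.1]
opening: 0.0081
```

Emit:
apply_moves(commands=[0,0,-0.1,0,0,0,0.2])

```text
t: 12.1
tool_pos: [0.5211, 0.1959, 0.06]
orientation: [2.44, 1.971, 0.008]
force: [-5.0, -1.4, 8.3]
opening: 0.0075
```

```bash
python3 st.py
```

```text
12.1 [0.5211 0.1959 0.06  ] jawyaw -12.134888145717142 toolz [ 0.0073 -0.0004 -1.    ] jawz 0.0072205040137592125 F [-5.0167 -1.3683  8.3228] T [-0.4127  1.0086 -0.0333] 0.007497853562741862
```

Emit:
apply_moves(commands=[0,0,-0.15,-0.001,-0.006,0,0.2,0,0,-0.18,0,0,0,0.2,0,0,-0.18,0,0,0,0.2])

```text
t: 12.48
tool_pos: [0.5211, 0.1959, 0.0601]
orientation: [2.436, 1.968, 0.014]
force: [-8.4, -3.1, 15.1]
opening: 0.0077
```

```bash
python3 - <<'E'
from gap import *
n=9
for c in("top","side"):
    I,D=read_camera(c); cv2.imwrite(f"pics/{c}{n}.png",I); np.save(f"pics/{c}{n}.npy",D)
gap(n)
for c in("top","side"):  # change of shingle surface height vs initial pictures
    D0=np.load(f"pics/{c}0.npy");D=np.load(f"pics/{c}{n}.npy"); L=tcpfr(cloud(c,D).reshape(-1,3)).reshape(480,640,3)
    m=(D>0)&(D0>0)&(L[...,0]>.047)&(L[...,0]<.075)&(abs(L[...,2]+.004)<.008)
    dz=(cloud(c,D)-cloud(c,D0))[...,2]
    for a,b in((-.11,-.037),(-.037,.037),(.037,.11)):
        k=m&(L[...,1]>a)&(L[...,1]<b); print(c,"shingle dz mm",k.sum(),1000*np.median(dz[k]) if k.any() else None)
s=read_state(); print("later F",s["force"],s["tool_pos"])
a=cv2.imread("pics/top9.png");b=cv2.imread("pics/side9.png")
A=cv2.resize(a[220:290,245:315],(400,400),interpolation=cv2.INTER_CUBIC);B=cv2.resize(b[265:335,265:335],(400,400),interpolation=cv2.INTER_CUBIC)
cv2.imwrite("pics/v9.png",np.hstack([A,B]))
E
```

```text
12.475 [0.5211 0.1959 0.0601] jawyaw -12.122366870886376 toolz [ 0.0131 -0.002  -0.9999] jawz 0.013187988684667154 F [-8.4099 -3.0995 15.0532] T [-0.5987  1.6812 -0.0971] 0.007690321684851412
top shingle y -0.105 -0.03500000000000003 min,med,max [0.0414 0.0574 0.0745] slope -0.004706740859700108
top hem y -0.105 -0.06500000000000002 min,med,max [-0.006  -0.0021  0.0017] slope 0.016095970939491413
top flange ends y -0.80955785176659 0.24557095991191774
top shingle ends y [-0.8001 -0.0208]
side shingle y -0.07500000000000001 0.10499999999999991 min,med,max [0.0456 0.0607 0.0745] slope -0.0469640883040334
side hem y 0.034999999999999934 0.10499999999999991 min,med,max [-0.0028  0.0006  0.0055] slope 0.008832821605668464
side flange ends y -1.796793338431116 0.33468857365240906
side shingle ends y [-2.6017  0.3137]
top shingle dz mm 274 -0.5354081443242829
top shingle dz mm 27 -1.5567208344098722
top shingle dz mm 0 None
side shingle dz mm 77 -0.0669917450578511
side shingle dz mm 176 -0.25138814992631264
side shingle dz mm 209 -0.025896085538400226
later F [-7.7947 -2.3603 15.3546] [0.5211 0.1959 0.06  ]
```

View pics/v9.png

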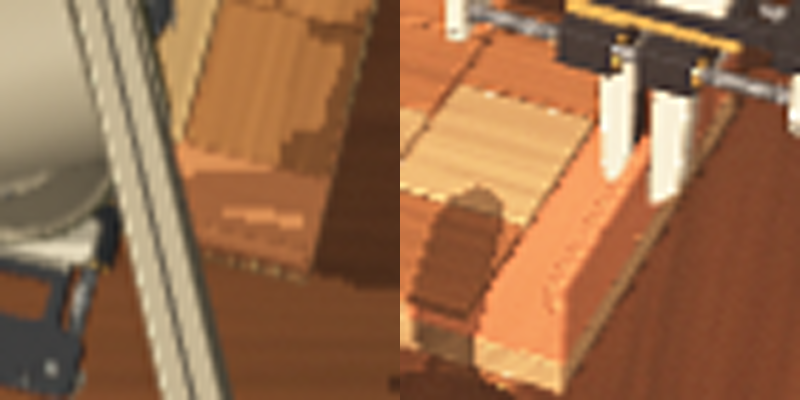

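Upstand line, both ends and shingles all look right. The force is about 15 N down and steady, so I hand in.

```bash
python3 -c "
from plant import *
print(close_job()); s=read_state(); print(s['t'],s['force'],s['tool_pos'],s['opening'])"
```

```text
the job is handed in; nothing more can be done
None
the job is handed in; nothing more can be done
```

I gripped the larger flashing by the middle of its hem and slid the flange under the bottom shingles. I pressed it onto the board and handed the job in at about 12.6 s, still holding it down.

**Last checks:**
- **Eaves:** the hem-to-shingle-end distance measured 43.5 mm (top camera) and about 44.6 mm (side camera), against a target of 43 mm. That puts the upstand flush to about 1–2 mm.
- **Ends:** both looked in line with the board sides in the last picture, and earlier depth fits agreed to about 2 mm.
- **Square:** the jaw direction was -12.1°, against -12.0 to -12.4° estimated for the roof.
- **Press and grip:** about 15 N upward on the tool and steady, with the fingers closed on the hem at 7.7 mm.
- **Shingles:** no measurable lift. Height change was 0.3 mm or less in the side camera. The top camera read -0.5 mm on the right shingle and -1.6 mm on the middle one from few points, and could not see the left one.

**Checks that disagreed or went wrong:**
- On the first slide I pushed down too hard (about 9 N, with 6 N of drag), so I backed out and slid in again just clear of the board.
- Two flange-tilt fits read about 0.065 rad because the shingle tops were included; refitting the first on the flange alone gave about -0.02 rad. I did not measure the flange's tilt again after pressing.
- One network reading put the heel about 6 mm inside the eaves; the depth readings showed about 2 mm, and I corrected by 1.5 mm.

I did not check separately that the other things stayed put; nothing touched them on the paths used.

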